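# Nest the taper bearing cones in their cups and shut the drawer

### The arm

A 7-joint arm with a two-finger parallel gripper is mounted at the origin on the work surface. World frame = base frame: x ahead of the robot, y to its left, z up, the work surface at z = 0. Lengths are in m, angles in rad, forces in N, time in s.
With the tool pointing down it reaches from about 0.425 to 0.825 m from the base axis. Payload 3.6 kg.
Tool frame: the origin (TCP) lies midway between the tips of the shut fingers; the grasp point (between the pads) lies behind it (robot.grasp_offset is the z of the grasp point in the tool frame, in m); z points along the fingers, y is the line along which they close (so a half turn about z gives the same grasp; the last joint's range is limited). The gripper opens to 93 mm and grips with 3 to 60 N. Pads are 15 mm wide; open, the fingers measure 128 mm over their backs; the gripper's body (75 mm by 188 mm) begins 65 mm behind the grasp point.
Start: joints at [1.175, 0.615, -0.013, 1.423, 0.008, 1.103, -0.04], TCP at [0.235, -0.606, 0.219] pointing down, gripper open.
Joint ranges: [-3.12, 3.12], [-0.3, 2.06], [-1.34, 1.32], [0.26, 2.42], [-1.36, 4.5], [0.01, 1.98], [-2.84, 2.84]. Speed limits (rad/s): [2.79, 2.79, 3.14, 3.14, 3.14, 3.14, 3.14].

### API

Orientations are given as a rotation vector (axis times angle).
In Python, from rig import get_obs, optics, ticket, robot gives the robot as it stands.
- The arm moves only by the tool jog_arm, never from a script. Its argument "targets" is a list of rows, each a list of 7 numbers: the finger opening in mm, from 0 to 93, then the shift along the tool's x, y, z in units of 120 mm (1.0 is 120 mm), then the turn, a rotation vector about the tool's x, y, z in units of 30 degrees (1.0 is 30 degrees). In form: [[jaw, x, y, z, rx, ry, rz], ...]. A call has exactly 5 rows; each row is the pose to reach, as a shift and turn from the pose commanded when the call began, along the tool's axes at that moment; what a row does not reach only later rows make up. A row lasts 1/10 s, in which the tool goes at most 50 mm and 8.59 degrees, less where a joint would pass 70% of its speed; a pose out of reach is approached as far as the arm can. A call with a number of a shift or a turn outside -1 to 1 is refused whole. A call with a gripper value outside its range is refused whole. The fingers move at their own pace and stop on an object; "squeeze" is the grip in N (left out, the last holds). Time passes only in rows, so rows that repeat a pose let the fingers close, or fill a call up. It gives the time, the measured TCP pose, the force, the opening and the grip force at its end, in the units of the state.
- get_obs(): the state, without advancing time (a new reading comes with each control period).
- optics.grab_frame(name): name is "side" or "top" or "wrist"; returns a dict with "image" (400x640x3 uint8, red, green, blue), "camera_matrix" (3x3 intrinsics, pixels), "dist_coeffs" ([k1, k2, p1, p2, k3] as OpenCV has them; the pictures are not rectified), "extrinsics" (4x4, takes a point from camera to world coordinates). Camera axes: x right, y down, z forward; pixel columns grow to the right and rows downward; lengths in m; the calibration is good to about 2 mm. A picture is of the moment at which its call begins. There is no depth.
- ticket.finish_job(): hands the job in; it is judged then, once.
The state is a dict: "clock": time; "joint_pos": joint angles; "joint_vel": joint speeds; "tau": joint torques, N m; "tcp_pos": TCP position; "orientation": TCP orientation; "force": force on the tool from outside, world axes, zero at the start; "torque": the same for the moment, N m; "finger_gap": finger opening in m; "gripper_force": force on a finger pad.
Only numpy, scipy, OpenCV 4.12 (cv2) and the standard library are available. Lean on these libraries where they do the work, as an engineer would, in place of code of your own. Each camera call takes 0.05 s, during which the arm holds its last target. There are 200 camera calls.

### The job

The measured cones go back to their cups: pull the instrument drawer open, seat every taper roller cone that stands on the bench, small end down, in the cup of its own size in the drawer so that it sits level and fully home, then push the drawer shut. The cups stay in the drawer, and the other things on the bench stay where they are.

Things in the scene. Friction and masses are not known exactly. Their poses are not given: they have to be found in the camera images.
- cone0_center (a point): Cone (inner ring with caged rollers) of the 25 mm bore bearing, 0.22 kg, loose, small end down; may be absent. 24 mm high; this point: on its axis half-way up; z: out of its large end. The rollers widen upwards to 56.6 mm across and end 5.25 mm below the top; above them stands only the ring's round rib, 41.7 mm across, 5.25 mm high: hold it by this, from outside, not by the bore.
- cone1_center (a point): Cone (inner ring with caged rollers) of the 30 mm bore bearing, 0.34 kg, loose, small end down; may be absent. 27 mm high; this point: on its axis half-way up; z: out of its large end. The rollers widen upwards to 65.5 mm across and end 5.75 mm below the top; above them stands only the ring's round rib, 48.7 mm across, 5.75 mm high: hold it by this, from outside, not by the bore.
- cone2_center (a point): Cone (inner ring with caged rollers) of the 35 mm bore bearing, 0.47 kg, loose, small end down; may be absent. 31 mm high; this point: on its axis half-way up; z: out of its large end. The rollers widen upwards to 73.3 mm across and end 7.75 mm below the top; above them stands only the ring's round rib, 54.8 mm across, 7.75 mm high: hold it by this, from outside, not by the bore.
- cone3_center (a point): Cone (inner ring with caged rollers) of the 40 mm bore bearing, 0.64 kg, loose, small end down; may be absent. 33 mm high; this point: on its axis half-way up; z: out of its large end. The rollers widen upwards to 81.7 mm across and end 8.25 mm below the top; above them stands only the ring's round rib, 62.9 mm across, 8.25 mm high: hold it by this, from outside, not by the bore.
- cup0_center (a point): Cup (outer ring) of the 25 mm bore bearing, loose, wide mouth up in a drawer pocket, where it can shift a little. 62 mm across, 20 mm high, tapered bore 56.6 mm wide at the top. This point: on its axis half-way up; z: up out of the mouth. With its cone home, the cone's centre is 3.25 mm above this point, the rollers' wide ends flush with the cup's top, the rib 5.25 mm proud.
- cup1_center (a point): Cup (outer ring) of the 30 mm bore bearing, loose, wide mouth up in a drawer pocket, where it can shift a little. 72 mm across, 23 mm high, tapered bore 65.5 mm wide at the top. This point: on its axis half-way up; z: up out of the mouth. With its cone home, the cone's centre is 3.75 mm above this point, the rollers' wide ends flush with the cup's top, the rib 5.75 mm proud.
- cup2_center (a point): Cup (outer ring) of the 35 mm bore bearing, loose, wide mouth up in a drawer pocket, where it can shift a little. 80 mm across, 25 mm high, tapered bore 73.3 mm wide at the top. This point: on its axis half-way up; z: up out of the mouth. With its cone home, the cone's centre is 4.75 mm above this point, the rollers' wide ends flush with the cup's top, the rib 7.75 mm proud.
- cup3_center (a point): Cup (outer ring) of the 40 mm bore bearing, loose, wide mouth up in a drawer pocket, where it can shift a little. 90 mm across, 27 mm high, tapered bore 81.7 mm wide at the top. This point: on its axis half-way up; z: up out of the mouth. With its cone home, the cone's centre is 5.25 mm above this point, the rollers' wide ends flush with the cup's top, the rib 8.25 mm proud.
- drawer (a joint): How far the drawer is open, m: 0 shut, 0.14 fully out. It slides stiffly (about 4 N), stays where it is left, has no catch. The unit: fixed, low, grey steel, 260 mm deep, 420 wide, 80 high.
- drawer_handle (a point): Middle of the drawer's bar handle: round level bar 11 mm thick, 130 mm long, along the front, its axis 35 mm off the drawer front and 26 mm below the top of the unit: can be pinched from above. Moves with the drawer; x points into the unit (the drawer opens along -x), y along the bar.
- drawer_row (a point): Point on the drawer floor, 12 mm above the bench, in the middle of the row of four pockets (96 mm square, 98.5 mm apart along y, a cup in each) behind the drawer front; moves with it, x into the unit. Dividers 14 mm, drawer sides 20 mm, drawer front 62 mm high over the drawer floor; the front's inner face is 48 mm from this point. With the drawer 0.14 m out it lies 0.09 m outside the unit's opening.
- master_ring: Bystander: brass master ring, 64 mm across, 22 mm high, loose on the bench; origin under its middle.
- race: Bystander: blued steel inner race, cylindrical, 54 mm across, 22 mm high, loose; origin under its middle.
- ball_bearing: Bystander: chrome ball bearing, 62 mm across, 16 mm high, loose; origin under its middle.
- v_block: Bystander: black V-block, 70 x 50 x 40 mm, loose; origin under its middle.
- micrometer: Bystander: outside micrometer lying flat, about 110 mm long and 17 mm high, loose.
Not all that is in view belongs to the job. Leave any green or turquoise look-alike of the part that bears cone1_center alone.

How it is judged:
By the outcome, as a careful person would: the job done as asked, in the order asked, and still so for the second after the job is handed in, with the robot touching nothing.
Of cone0, cone1, cone2, cone3 only 3 to 4 are there at a start; the rules pass over those that are not, and their reading is None.
At some moment in a run one of cone0, cone1, cone2, cone3 may be knocked a few centimetres aside while the robot is not near it.
It also fails if it takes over 210 s, if anything falls off the work surface, if the arm or the gripper's body presses on something with over 40 N, if the wrist force passes 120 N, or if a joint passes its speed limit or range.

## Working session

There is one attempt and no reset: what is moved stays moved. The work goes in short steps, Python scripts to look and compute and a tool call to move; the robot and the scene stay as the last step left them, time stands still between calls to the robot, and variables do not carry over. Pictures are saved under pics/ and viewed, at most 18 in all, crops included, and the job is handed in when it is done.

Besides the shell and the picture viewer there is one more tool, called after "Call:" as name([rows], argument=value, ...), one row to a line, values as JSON. jog_arm: Moves the arm, as the interface text tells. Shifts and turns lie within -1 to 1; 1 stands for 120 mm of shift or 30 degrees of turn. Its arguments: {"type":"object","properties":{"targets":{"type":"array","items":{"type":"array","items":{"type":"number"}}},"squeeze":{"type":"number"}},"required":["targets"]}

```bash
ls; mkdir -p pics
python3 - <<'E'
from rig import get_obs, optics, robot
import cv2, numpy as np
o=get_obs(); print(o); print(robot.grasp_offset)
for n in ["top","side"]:
    f=optics.grab_frame(n); cv2.imwrite(f"pics/{n}0.png",f["image"][:,:,::-1]); print(n,f["camera_matrix"],f["dist_coeffs"],f["extrinsics"])
E
```

```text
pics
{'clock': 0.0, 'joint_pos': array([ 1.17454073,  0.61589975, -0.01264282,  1.42488648,  0.0081104 ,
        1.10341642, -0.04040912]), 'joint_vel': array([ 0.00162569,  0.00046726, -0.00025865,  0.00113125,  0.00125205,
        0.00096111, -0.0019472 ]), 'tau': array([-5.73864327e-04, -4.58934510e+01,  2.09039510e-01, -1.65745407e+01,
       -6.10301597e-02,  2.04192521e-02,  2.50169278e-04]), 'tcp_pos': array([ 0.23463339, -0.60532104,  0.21749787]), 'orientation': array([-3.08556421e+00, -5.77175249e-01,  7.86594943e-04]), 'force': array([ 0.85079174, -0.1957056 , -0.30232903]), 'torque': array([ 0.05149329,  0.01167149, -0.00877309]), 'gripper_force': 0.0, 'finger_gap': 0.09326552828666249}
-0.0188
top [[365.46181458   0.         319.31014374]
 [  0.         365.46181458 201.16708241]
 [  0.           0.           1.        ]] [-0.07447588  0.          0.          0.          0.        ] [[ 0.01293861 -0.98995068  0.14081992  0.36160014]
 [-0.99970494 -0.01570238 -0.01853282  0.01959376]
 [ 0.02055778 -0.14053858 -0.98986175  0.98063137]
 [ 0.          0.          0.          1.        ]]
side [[512.79094781   0.         317.58412322]
 [  0.         512.79094781 206.91502001]
 [  0.           0.           1.        ]] [0.02478816 0.         0.         0.         0.        ] [[-0.81208026 -0.4429846   0.37985564 -0.07848437]
 [-0.58333093  0.63390562 -0.50782742  0.73357432]
 [-0.0158329  -0.63397817 -0.77318885  1.17849673]
 [ 0.          0.          0.          1.        ]]
```

View pics/top0.png

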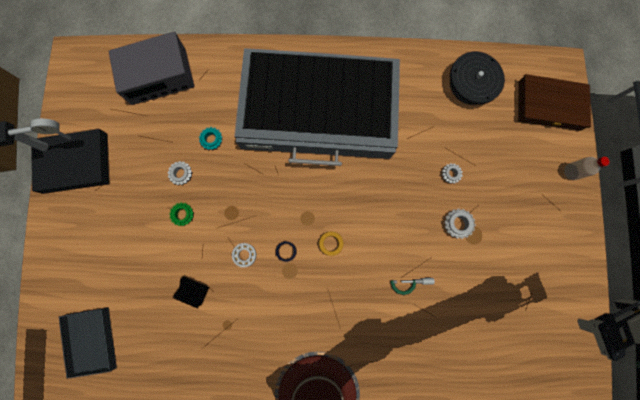

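View pics/side0.png

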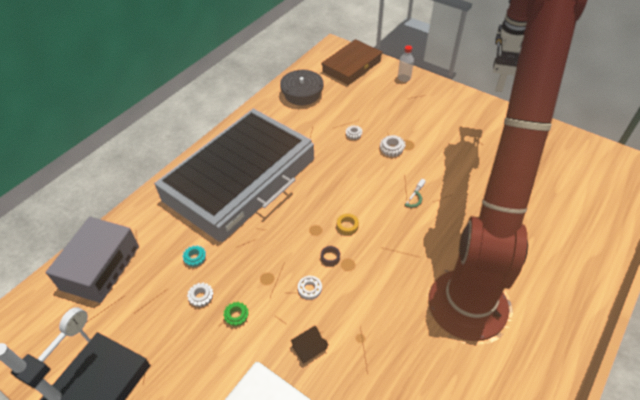

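The top view shows metallic rings at (180,173), (453,173), (460,223) and (244,255). The look-alikes are teal at (210,139) and green at (181,214). The handle is at (315,160). Next I'll measure the rings and enlarge them.

```bash
cat > h.py <<'E'
import cv2, numpy as np
from rig import get_obs, optics, robot
from scipy.spatial.transform import Rotation as R
def ray(f,uv):
    p=cv2.undistortPoints(np.array(uv,float).reshape(-1,1,2),f["camera_matrix"],f["dist_coeffs"])[:,0]
    E=f["extrinsics"]; d=np.c_[p,np.ones(len(p))]@E[:3,:3].T
    return E[:3,3],d
def plane(f,uv,z):
    c,d=ray(f,uv); return c+d*((z-c[2])/d[:,2])[:,None]
def tri(f1,u1,f2,u2):
    c1,d1=ray(f1,u1);c2,d2=ray(f2,u2);d1=d1[0];d2=d2[0]
    s,t=np.linalg.lstsq(np.c_[d1,-d2],c2-c1,rcond=None)[0]
    a,b=c1+s*d1,c2+t*d2
    return (a+b)/2,np.linalg.norm(a-b)
def proj(f,P):
    T=np.linalg.inv(f["extrinsics"]);
    return cv2.projectPoints(np.array(P,float).reshape(-1,1,3),cv2.Rodrigues(T[:3,:3])[0],T[:3,3],f["camera_matrix"],f["dist_coeffs"])[0][:,0]
def local(p):  # world point(s) -> tool frame shift, mm
    o=get_obs(); return (R.from_rotvec(o["orientation"]).inv().apply(np.array(p)-o["tcp_pos"])*1000).round(1)
def save(n,im,box=None,k=1):
    if box: im=im[box[1]:box[3],box[0]:box[2]]
    cv2.imwrite("pics/"+n+".png",cv2.resize(im,None,fx=k,fy=k,interpolation=cv2.INTER_CUBIC)[:,:,::-1])
def grey(im,t=110):
    h=cv2.cvtColor(im,cv2.COLOR_RGB2HSV); return ((h[...,1]<60)&(h[...,2]>t)).astype(np.uint8)*255
E
python3 - <<'E'
from h import *
t=optics.grab_frame("top"); s=optics.grab_frame("side")
def blobs(f):
    m=cv2.morphologyEx(grey(f["image"]),cv2.MORPH_CLOSE,np.ones((3,3)))
    return [cv2.minEnclosingCircle(c) for c in cv2.findContours(m,cv2.RETR_EXTERNAL,cv2.CHAIN_APPROX_NONE)[0] if 80<cv2.contourArea(c)<1500]
sb=blobs(s)
for (c,r) in blobs(t):
    P=plane(t,[c],.025)[0]
    if .2<P[0]<.95:
        scale=t["extrinsics"][2,3]-.025
        print("top",np.round(c,1),"diam mm",round(2*r*scale/365.5*1000,1),P.round(3))
        q=proj(s,P)[0]
        for c2,r2 in sb:
            if np.hypot(*(q-c2))<15: print("   side",np.round(c2,1),[x.round(4) for x in tri(t,c,s,c2)])
h=plane(t,[[292,159],[339,159],[315,161],[237,141],[398,149],[247,51],[398,60]],.054); print(h.round(3))
tiles=[cv2.resize(f["image"][y-22:y+22,x-22:x+22],(190,190),interpolation=cv2.INTER_CUBIC) for f,x,y in [(t,180,173),(t,453,173),(t,460,223),(t,244,255),(s,200,294),(s,354,131),(s,392,146),(s,310,287)]]
save("cand",np.vstack([np.hstack(tiles[:4]),np.hstack(tiles[4:])]))
w=optics.grab_frame("wrist"); o=get_obs()
T=np.eye(4);T[:3,:3]=R.from_rotvec(o["orientation"]).as_matrix();T[:3,3]=o["tcp_pos"]
print((np.linalg.inv(T)@w["extrinsics"]).round(3), w["camera_matrix"],w["dist_coeffs"])
print(T.round(3))
E
```

```text
top [243.5 254.5] diam mm 63.3 [0.355 0.196 0.025]
   side [309.5 287. ] [array([0.3547, 0.1986, 0.0114]), np.float64(0.0004)]
top [459.5 223.5] diam mm 78.4 [ 0.443 -0.373  0.025]
   side [392.  144.5] [array([ 0.4437, -0.3738,  0.0237]), np.float64(0.0008)]
top [452. 173.] diam mm 52.3 [ 0.581 -0.358  0.025]
   side [353.5 131.5] [array([ 0.5829, -0.3612,  0.017 ]), np.float64(0.001)]
top [179.2 172.9] diam mm 62.5 [0.568 0.378 0.025]
   side [199.6 293.7] [array([0.57  , 0.3806, 0.0201]), np.float64(0.0018)]
top [315. 161.] diam mm 136.4 [0.606 0.015 0.025]
top [378.1 138. ] diam mm 105.3 [ 0.674 -0.157  0.025]
top [ 30.5 126. ] diam mm 121.8 [0.7   0.824 0.025]
top [39.  80.5] diam mm 155.7 [0.838 0.82  0.025]
[[ 0.603  0.075  0.054]
 [ 0.605 -0.048  0.054]
 [ 0.599  0.015  0.054]
 [ 0.65   0.22   0.054]
 [ 0.636 -0.204  0.054]
 [ 0.908  0.207  0.054]
 [ 0.891 -0.21   0.054]]
[[ 0.    -0.97  -0.244  0.068]
 [ 1.    -0.     0.001 -0.001]
 [-0.001 -0.244  0.97  -0.166]
 [ 0.     0.     0.     1.   ]] [[341.77224843   0.         317.19715427]
 [  0.         341.77224843 195.9011129 ]
 [  0.           0.           1.        ]] [0.01631679 0.         0.         0.         0.        ]
[[ 0.932  0.361 -0.     0.235]
 [ 0.361 -0.932  0.001 -0.606]
 [ 0.    -0.001 -1.     0.218]
 [ 0.     0.     0.     1.   ]]
```

View pics/cand.png

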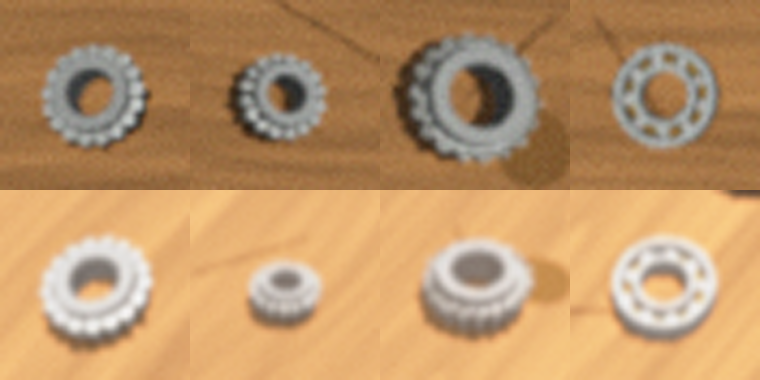

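The rows fit as follows:
- (453,173) is about 56 mm across, so cone0.
- (180,173) is about 65 mm, so cone1.
- (460,223) is about 82 mm, so cone3.
- (244,255) is flat and 11 mm high, so the ball bearing, a bystander.
- Cone2 is absent.
- Teal and green are look-alikes and stay alone.

Drawer first.

```bash
cat >> h.py <<'E'
def plan(pos,head,n=None,steps=None):
    """print calls: shift (units of 120mm, tool axes) + rz (units 30deg) to go to pos, tool-x heading (deg), tool down"""
    o=get_obs(); p=o["tcp_pos"].copy(); M=R.from_rotvec(o["orientation"]); x=M.as_matrix()[:,0]
    a=np.degrees(np.arctan2(x[1],x[0])); da=(head-a+180)%360-180; d=np.array(pos)-p
    down=R.from_matrix(np.array([[np.cos(np.radians(a)),np.sin(np.radians(a)),0],[np.sin(np.radians(a)),-np.cos(np.radians(a)),0],[0,0,-1]]).T)
    print("at",p.round(4),"head",round(a,1),"tilt",np.degrees((down.inv()*M).as_rotvec()).round(2),"need",d.round(4),"turn",round(da,1))
    n=n or int(max(np.ceil(np.linalg.norm(d)/.15),np.ceil(abs(da)/29),1))
    for i in range(n):
        t=np.radians(a+da*i/n); ax=np.array([[np.cos(t),np.sin(t),0],[np.sin(t),-np.cos(t),0],[0,0,-1]])
        print(i,(ax@d/n/.12).round(3),"rz",round(-da/n/30,3))
E
python3 - <<'E'
from h import *
plan([.60,.013,.17],88)
E
```

```text
at [ 0.2348 -0.6057  0.2181] head 21.2 tilt [ 0.07  0.   -0.  ] need [ 0.3652  0.6187 -0.0481] turn 66.8
0 [ 0.94  -0.741  0.08 ] rz -0.445
1 [ 1.086 -0.504  0.08 ] rz -0.445
2 [ 1.173 -0.239  0.08 ] rz -0.445
3 [1.197 0.038 0.08 ] rz -0.445
4 [1.156 0.314 0.08 ] rz -0.445
```

Call:
jog_arm([
  [93,0.78,-0.62,0.067,0,0,-0.37],
  [93,0.78,-0.62,0.067,0,0,-0.37],
  [93,0.78,-0.62,0.067,0,0,-0.37],
  [93,0.78,-0.62,0.067,0,0,-0.37],
  [93,0.78,-0.62,0.067,0,0,-0.37],
])

```text
clock: 0.75
tcp_pos: [0.2948, -0.5036, 0.2108]
orientation: [3.017, 0.873, -0.001]
force: [-1.7, -0.1, 0.0]
finger_gap: 0.0932
gripper_force: 0.0
```

Call:
jog_arm([
  [93,0.89,-0.455,0.067,0,0,-0.37],
  [93,0.89,-0.455,0.067,0,0,-0.37],
  [93,0.89,-0.455,0.067,0,0,-0.37],
  [93,0.89,-0.455,0.067,0,0,-0.37],
  [93,0.89,-0.455,0.067,0,0,-0.37],
])

```text
clock: 1.25
tcp_pos: [0.3551, -0.4022, 0.2027]
orientation: [2.919, 1.156, -0.002]
force: [0.4, 0.6, -0.2]
finger_gap: 0.0929
gripper_force: 0.0
```

Call:
jog_arm([
  [93,0.96,-0.275,0.067,0,0,-0.37],
  [93,0.96,-0.275,0.067,0,0,-0.37],
  [93,0.96,-0.275,0.067,0,0,-0.37],
  [93,0.96,-0.275,0.067,0,0,-0.37],
  [93,0.96,-0.275,0.067,0,0,-0.37],
])

```text
clock: 1.75
tcp_pos: [0.4163, -0.2998, 0.1945]
orientation: [2.795, 1.431, -0.003]
force: [-0.1, -1.3, -0.2]
finger_gap: 0.093
gripper_force: 0.0
```

Call:
jog_arm([
  [60,0.99,-0.085,0.067,0,0,-0.37],
  [60,0.99,-0.085,0.067,0,0,-0.37],
  [60,0.99,-0.085,0.067,0,0,-0.37],
  [60,0.99,-0.085,0.067,0,0,-0.37],
  [60,0.99,-0.085,0.067,0,0,-0.37],
])

```text
clock: 2.25
tcp_pos: [0.4771, -0.1974, 0.1863]
orientation: [2.644, 1.695, -0.003]
force: [0.1, -0.5, -0.2]
finger_gap: 0.0613
gripper_force: 0.0
```

Call:
jog_arm([
  [20,0.99,0.11,0.067,0,0,-0.37],
  [20,0.99,0.11,0.067,0,0,-0.37],
  [20,0.99,0.11,0.067,0,0,-0.37],
  [20,0.99,0.11,0.067,0,0,-0.37],
  [20,0.99,0.11,0.067,0,0,-0.37],
])

```text
clock: 2.75
tcp_pos: [0.5384, -0.0951, 0.1782]
orientation: [2.468, 1.942, -0.004]
force: [-0.1, -0.9, -0.2]
finger_gap: 0.025
gripper_force: 0.0
```

Call:
jog_arm([
  [20,0.95,0.3,0.067,0,0,-0.37],
  [20,0.95,0.3,0.067,0,0,-0.37],
  [20,0.95,0.3,0.067,0,0,-0.37],
  [20,0.95,0.3,0.067,0,0,-0.37],
  [20,0.95,0.3,0.067,0,0,-0.37],
])

```text
clock: 3.25
tcp_pos: [0.6, 0.0073, 0.1701]
orientation: [2.268, 2.172, -0.005]
force: [-0.4, -0.3, -0.2]
finger_gap: 0.0201
gripper_force: 0.0
```

Run:
```python
from h import *
w=optics.grab_frame("wrist"); save("w1",w["image"]); np.save("w1.npy",w,allow_pickle=True)
plan([.604,.013,.10],88)
```

```text
at [0.5998 0.0068 0.1702] head 87.5 tilt [ 0.06 -0.19  0.  ] need [ 0.0042  0.0062 -0.0702] turn 0.5
0 [0.053 0.032 0.585] rz -0.018
```

View pics/w1.png

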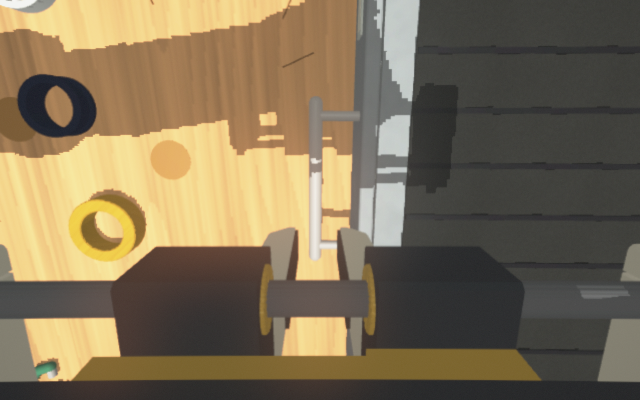

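The bar runs from (316,98) to (315,257), midway between the fingertips at columns 296 and 340.

Run:
```python
from h import *
w=np.load("w1.npy",allow_pickle=True).item(); t=optics.grab_frame("top")
P=plane(w,[[316,98],[315.5,257]],.054); print(P, np.linalg.norm(P[0]-P[1]))
for a,b in [((316,98),(292,157)),((315.5,257),(339,162))]: print(tri(w,a,t,b))
c=P.mean(0); print(local([c[0],c[1],.036]))
```

```text
[[ 0.60241806  0.08385807  0.054     ]
 [ 0.59599253 -0.05222719  0.054     ]] 0.13623686794031492
(array([0.60303679, 0.07858547, 0.07263178]), np.float64(0.009597331118969894))
(array([ 0.59564467, -0.04752337,  0.06320361]), np.float64(0.0014876602071315392))
[  9.1  -0.9 134.4]
```

Call:
jog_arm([
  [20,0.075,-0.01,0.3,0,0,0],
  [20,0.075,-0.01,0.6,0,0,0],
  [20,0.075,-0.01,0.8,0,0,0],
  [20,0.075,-0.01,0.95,0,0,0],
  [20,0.075,-0.01,0.95,0,0,0],
])

```text
clock: 3.85
tcp_pos: [0.5972, 0.0172, 0.0541]
orientation: [-2.266, -2.173, 0.01]
force: [0.0, -0.2, -0.6]
finger_gap: 0.0198
gripper_force: 0.0
```

Call:
jog_arm([
  [20,0,0,0.08,0,0,0],
  [20,0,0,0.16,0,0,0],
  [20,0,0,0.16,0,0,0],
  [0,0,0,0.16,0,0,0],
  [0,0,0,0.16,0,0,0],
], squeeze=30)

```text
clock: 4.35
tcp_pos: [0.5985, 0.0205, 0.0376]
orientation: [-2.263, -2.177, 0.003]
force: [-1.8, 0.2, 0.7]
finger_gap: 0.0104
gripper_force: 30.0
```

Call:
jog_arm([
  [0,0,0,0,0,0,0],
  [0,0,0,0,0,0,0],
  [0,0,0,0,0,0,0],
  [0,0,0,0,0,0,0],
  [0,0,0,0,0,0,0],
])

```text
clock: 4.85
tcp_pos: [0.5986, 0.0205, 0.0375]
orientation: [-2.263, -2.177, 0.003]
force: [-5.8, -0.4, 6.4]
finger_gap: 0.0099
gripper_force: 30.0
```

Call:
jog_arm([
  [0,0,-0.1,0,0,0,0],
  [0,0,-0.25,0,0,0,0],
  [0,0,-0.4,0,0,0,0],
  [0,0,-0.55,0,0,0,0],
  [0,0,-0.6,0,0,0,0],
])

```text
clock: 5.35
tcp_pos: [0.5288, 0.024, 0.0375]
orientation: [2.262, 2.178, 0.006]
force: [2.7, 0.8, -2.8]
finger_gap: 0.0102
gripper_force: 30.0
```

Call:
jog_arm([
  [0,0,-0.1,0,0,0,0],
  [0,0,-0.25,0,0,0,0],
  [0,0,-0.4,0,0,0,0],
  [0,0,-0.52,0,0,0,0],
  [0,0,-0.56,0,0,0,0],
])

```text
clock: 5.85
tcp_pos: [0.4618, 0.0273, 0.0375]
orientation: [2.262, 2.179, 0.006]
force: [3.9, 2.0, -3.9]
finger_gap: 0.0094
gripper_force: 30.0
```

Call:
jog_arm([
  [20,0,0,0,0,0,0],
  [20,0,0,0,0,0,0],
  [20,0,0,-0.2,0,0,0],
  [20,0,0,-0.5,0,0,0],
  [20,0,0,-0.8,0,0,0],
])

```text
clock: 6.35
tcp_pos: [0.4604, 0.0252, 0.134]
orientation: [-2.264, -2.177, 0.003]
force: [0.6, -0.2, 0.1]
finger_gap: 0.0198
gripper_force: 0.0
```

Run:
```python
from h import *
plan([.58,.013,.20],-2.5,4)
t=optics.grab_frame("top"); save("t2",t["image"],(160,120,500,300),2)
```

```text
at [0.4604 0.0252 0.134 ] head 87.7 tilt [ 0.11 -0.03  0.  ] need [ 0.1196 -0.0122  0.066 ] turn -90.2
0 [-0.016  0.25  -0.137] rz 0.752
1 [ 0.081  0.237 -0.137] rz 0.752
2 [ 0.166  0.187 -0.137] rz 0.752
3 [ 0.225  0.109 -0.137] rz 0.752
```

View pics/t2.png

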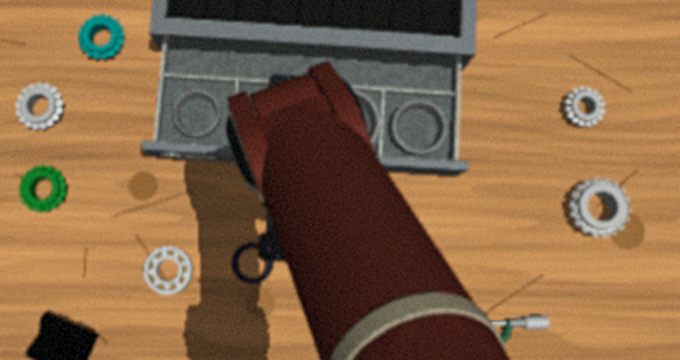

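The drawer is open, with cups visible at crop (197,115) and (417,128). The cones are unmoved so far. I'll move over the row for a wrist look.

Call:
jog_arm([
  [60,0,0.25,-0.14,0,0,0.75],
  [60,0,0.25,-0.14,0,0,0.75],
  [60,0,0.25,-0.14,0,0,0.75],
  [60,0,0.25,-0.14,0,0,0.75],
  [60,0,0.25,-0.14,0,0,0.75],
])

```text
clock: 6.9
tcp_pos: [0.4905, 0.0244, 0.1498]
orientation: [2.644, 1.697, -0.001]
force: [-0.2, -0.0, -0.3]
finger_gap: 0.0548
gripper_force: 0.0
```

Call:
jog_arm([
  [60,0.08,0.24,-0.14,0,0,0.75],
  [60,0.08,0.24,-0.14,0,0,0.75],
  [60,0.08,0.24,-0.14,0,0,0.75],
  [60,0.08,0.24,-0.14,0,0,0.75],
  [60,0.08,0.24,-0.14,0,0,0.75],
])

```text
clock: 7.4
tcp_pos: [0.5205, 0.0214, 0.1666]
orientation: [-2.923, -1.15, 0.001]
force: [0.1, 0.5, -0.6]
finger_gap: 0.0603
gripper_force: 0.0
```

Call:
jog_arm([
  [93,0.17,0.19,-0.14,0,0,0.75],
  [93,0.17,0.19,-0.14,0,0,0.75],
  [93,0.17,0.19,-0.14,0,0,0.75],
  [93,0.17,0.19,-0.14,0,0,0.75],
  [93,0.17,0.19,-0.14,0,0,0.75],
])

```text
clock: 7.9
tcp_pos: [0.5509, 0.0186, 0.1834]
orientation: [-3.091, -0.559, 0.001]
force: [-0.2, 0.1, 0.8]
finger_gap: 0.0919
gripper_force: 0.0
```

Call:
jog_arm([
  [93,0.225,0.11,-0.14,0,0,0.75],
  [93,0.225,0.11,-0.14,0,0,0.75],
  [93,0.225,0.11,-0.14,0,0,0.75],
  [93,0.225,0.11,-0.14,0,0,0.75],
  [93,0.225,0.11,-0.14,0,0,0.75],
])

```text
clock: 8.4
tcp_pos: [0.5808, 0.0156, 0.2002]
orientation: [-3.141, 0.055, 0.001]
force: [-0.4, 0.8, 0.5]
finger_gap: 0.0931
gripper_force: 0.0
```

Run:
```python
from h import *
w=optics.grab_frame("wrist"); save("w2",w["image"]); np.save("w2.npy",w,allow_pickle=True)
plan([.583,-.361,.15],-2.5)
```

```text
at [0.5808 0.0156 0.2003] head -2.1 tilt [ 0.01 -0.03  0.  ] need [ 0.0022 -0.3766 -0.0503] turn -0.4
0 [0.043 1.045 0.14 ] rz 0.005
1 [0.046 1.045 0.14 ] rz 0.005
2 [0.049 1.045 0.14 ] rz 0.005
```

View pics/w2.png

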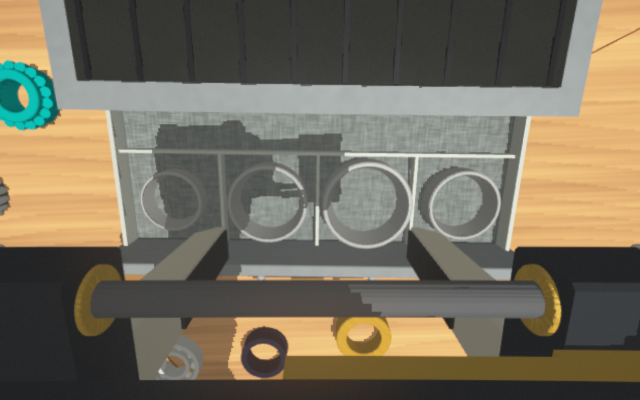

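The cup rims sit at about (172,200) 64 px, (268,202) 80 px, (367,204) 90 px and (464,204) 72 px. At roughly 1 mm/px that makes them cup0, cup2, cup3 and cup1 from +y to −y. Next I'll fit the rims and go to cone0.

```bash
cat >> h.py <<'E'
def ring(f,c,r,z,band=.12,ch=None):
    """fit circle to bright-edge of a ring near pixel c, radius r(px): strongest radial edges, mapped to plane z"""
    g=cv2.GaussianBlur(cv2.cvtColor(f["image"],cv2.COLOR_RGB2GRAY),(3,3),0).astype(np.float32)
    pts=[]
    for a in np.linspace(0,2*np.pi,90,endpoint=False):
        rr=np.arange(r*(1-band),r*(1+band),.25); x=c[0]+rr*np.cos(a); y=c[1]+rr*np.sin(a)
        v=cv2.remap(g,x.astype(np.float32)[None],y.astype(np.float32)[None],cv2.INTER_LINEAR)[0]
        k=np.argmax(v); pts.append((x[k],y[k]))
    W=plane(f,pts,z)[:,:2]; ok=np.ones(len(W),bool)
    for _ in range(5):
        A=np.c_[2*W[ok],np.ones(ok.sum())]; s=np.linalg.lstsq(A,(W[ok]**2).sum(1),rcond=None)[0]
        rad=np.sqrt(s[2]+s[0]**2+s[1]**2); e=np.abs(np.hypot(*(W-s[:2]).T)-rad); ok=e<max(.0015,2*np.median(e))
    return s[:2].round(4),round(rad*2000,1),ok.sum()
E
python3 - <<'E'
from h import *
w=np.load("w2.npy",allow_pickle=True).item()
for n,c,r,h in [(0,(172,200),31,.032),(2,(268,202),39,.037),(3,(367,204),44,.039),(1,(464,204),35,.035)]: print(n,ring(w,c,r,h))
E
```

```text
0 (array([0.5644, 0.1648]), np.float64(59.1), np.int64(84))
2 (array([0.5584, 0.0672]), np.float64(75.8), np.int64(84))
3 (array([ 0.5535, -0.0326]), np.float64(84.7), np.int64(67))
1 (array([ 0.5493, -0.1306]), np.float64(68.0), np.int64(90))
```

Call:
jog_arm([
  [80,0.04,0.98,0.04,0,0,0],
  [80,0.04,0.98,0.04,0,0,0],
  [80,0.04,0.98,0.04,0,0,0],
  [80,0.04,0.98,0.04,0,0,0],
  [80,0.04,0.98,0.04,0,0,0],
])

```text
clock: 8.95
tcp_pos: [0.5814, -0.101, 0.1955]
orientation: [-3.139, 0.058, 0.0]
force: [1.1, 0.4, -0.1]
finger_gap: 0.08
gripper_force: 0.0
```

Call:
jog_arm([
  [80,0.04,0.98,0.04,0,0,0],
  [80,0.04,0.98,0.04,0,0,0],
  [80,0.04,0.98,0.04,0,0,0],
  [80,0.04,0.98,0.04,0,0,0],
  [80,0.04,0.98,0.04,0,0,0],
])

```text
clock: 9.45
tcp_pos: [0.5825, -0.2161, 0.1907]
orientation: [-3.138, 0.054, -0.0]
force: [-0.3, -0.0, 0.1]
finger_gap: 0.0797
gripper_force: 0.0
```

Call:
jog_arm([
  [80,0.04,0.98,0.1,0,0,0],
  [80,0.04,0.98,0.1,0,0,0],
  [80,0.04,0.98,0.1,0,0,0],
  [80,0.04,0.98,0.1,0,0,0],
  [80,0.04,0.98,0.1,0,0,0],
])

```text
clock: 9.95
tcp_pos: [0.5835, -0.3333, 0.1787]
orientation: [-3.137, 0.054, -0.001]
force: [1.1, 0.2, 1.0]
finger_gap: 0.0801
gripper_force: 0.0
```

Run:
```python
from h import *
w=optics.grab_frame("wrist"); save("w3",w["image"]); np.save("w3.npy",w,allow_pickle=True)
```

```text
(no output)
```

View pics/w3.png

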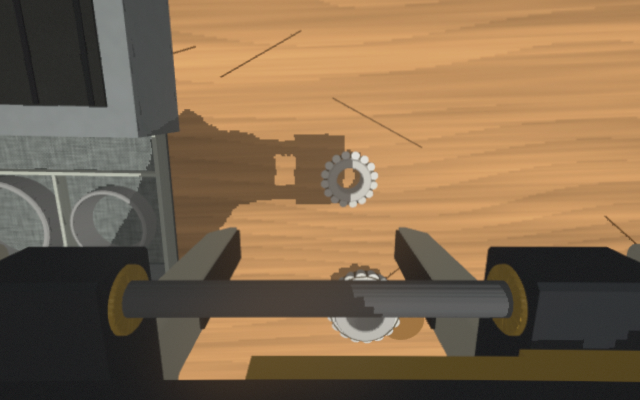

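Cone0 is at (349,179), about 57 px across, and cone3 is at (365,305). Next I'll locate cone0 by saturation, triangulate with the top view, and work out the step.

```bash
cat >> h.py <<'E'
def blob(f,c,r,sat=60,save_=None):
    """grey blob's enclosing circle near pixel c within r; f image"""
    x0,y0=int(c[0]-r),int(c[1]-r); im=f["image"][max(y0,0):y0+2*r,max(x0,0):x0+2*r]
    h=cv2.cvtColor(im,cv2.COLOR_RGB2HSV); m=(h[...,1]<sat).astype(np.uint8)*255
    m=cv2.morphologyEx(m,cv2.MORPH_OPEN,np.ones((3,3)))
    k=max(cv2.findContours(m,cv2.RETR_EXTERNAL,cv2.CHAIN_APPROX_NONE)[0],key=cv2.contourArea)
    (x,y),q=cv2.minEnclosingCircle(k); b=cv2.boundingRect(k)
    return np.array([x+max(x0,0),y+max(y0,0)]),q,b
E
python3 - <<'E'
from h import *
w=np.load("w3.npy",allow_pickle=True).item()
c,r,b=blob(w,(349,179),38); print(c,r,b)
P=plane(w,[c,c+[r,0],c-[r,0]],.019); print(P, np.linalg.norm(P[1]-P[2]))
t=optics.grab_frame("top"); ct,rt,bt=blob(t,(452,173),18); print(ct,rt,tri(w,c,t,ct))
print(local(P[0]))
plan([*P[0][:2],.12],-2.5)
E
```

```text
[348.88158035 178.44736862] 28.64131736755371 (10, 11, 57, 55)
[[ 0.58570621 -0.36277112  0.019     ]
 [ 0.5847736  -0.39047227  0.019     ]
 [ 0.58663606 -0.33503533  0.019     ]] 0.05546821654591052
[452. 173.] 10.000100135803223 (array([ 0.58398145, -0.36362468,  0.01105213]), np.float64(0.0004450162252909991))
[  2.7  30.4 160. ]
at [ 0.5838 -0.3329  0.1791] head -1.9 tilt [ 0.19  0.07 -0.  ] need [ 0.0019 -0.0299 -0.0591] turn -0.6
0 [0.024 0.249 0.493] rz 0.021
```

Call:
jog_arm([
  [64,0.022,0.25,0.3,0,0,0.02],
  [64,0.022,0.25,0.6,0,0,0.02],
  [64,0.022,0.25,0.8,0,0,0.02],
  [64,0.022,0.25,0.9,0,0,0.02],
  [64,0.022,0.25,0.9,0,0,0.02],
])

```text
clock: 10.55
tcp_pos: [0.5835, -0.3646, 0.0694]
orientation: [-3.138, 0.072, 0.004]
force: [-0.1, 0.3, -0.0]
finger_gap: 0.0639
gripper_force: 0.0
```

Run:
```python
from h import *
w=optics.grab_frame("wrist"); np.save("w4.npy",w,allow_pickle=True)
P=[.5857,-.3628,.020]; print(local(P))
q=proj(w,P)[0]; print(q); c,r,b=blob(w,q,50); print(c,r,b, plane(w,[c],.019))
```

```text
[ 1.1 -3.1 51.1]
[315.59377599 212.33963893]
[315.80487823 212.        ] 41.78572082519531 (10, 11, 83, 79) [[ 0.58562245 -0.36292914  0.019     ]]
```

Call:
jog_arm([
  [64,0.01,-0.02,0.2,0,0,0],
  [64,0.01,-0.02,0.3,0,0,0],
  [64,0.01,-0.02,0.38,0,0,0],
  [64,0.01,-0.02,0.415,0,0,0],
  [64,0.01,-0.02,0.415,0,0,0],
])

```text
clock: 11.1
tcp_pos: [0.5846, -0.3653, 0.0209]
orientation: [-3.14, 0.077, 0.001]
force: [0.4, -0.0, -0.1]
finger_gap: 0.0642
gripper_force: 0.0
```

Call:
jog_arm([
  [64,0,0,0,0,0,0],
  [38,0,0,0,0,0,0],
  [38,0,0,0,0,0,0],
  [38,0,0,0,0,0,0],
  [38,0,0,0,0,0,0],
], squeeze=35)

```text
clock: 11.6
tcp_pos: [0.5849, -0.3653, 0.0213]
orientation: [3.141, -0.077, 0.001]
force: [0.1, 0.2, 1.0]
finger_gap: 0.0397
gripper_force: 33.2
```

Call:
jog_arm([
  [60,0,0,0,0,0,0],
  [60,0,0,0,0,0,0],
  [60,0.008,0,0.012,0,0,0],
  [60,0.008,0,0.012,0,0,0],
  [60,0.008,0,0.012,0,0,0],
])

```text
clock: 12.1
tcp_pos: [0.5856, -0.3653, 0.0194]
orientation: [-3.14, 0.077, 0.0]
force: [0.0, -0.8, -0.2]
finger_gap: 0.0598
gripper_force: 0.0
```

Call:
jog_arm([
  [38,0,0,0,0,0,0],
  [38,0,0,0,0,0,0],
  [38,0,0,0,0,0,0],
  [38,0,0,0,0,0,0],
  [38,0,0,0,0,0,0],
], squeeze=35)

```text
clock: 12.6
tcp_pos: [0.5857, -0.3654, 0.0196]
orientation: [-3.141, 0.077, -0.0]
force: [-0.5, 0.4, 0.4]
finger_gap: 0.0401
gripper_force: 35.0
```

Call:
jog_arm([
  [38,0,0,-0.1,0,0,0],
  [38,0,0,-0.3,0,0,0],
  [38,0,0,-0.5,0,0,0],
  [38,0,0,-0.7,0,0,0],
  [38,0,0,-0.8,0,0,0],
])

```text
clock: 13.1
tcp_pos: [0.5867, -0.366, 0.1187]
orientation: [3.139, -0.077, 0.006]
force: [0.3, -0.2, -1.7]
finger_gap: 0.0406
gripper_force: 35.0
```

Run:
```python
from h import *
print(get_obs()["finger_gap"],get_obs()["gripper_force"])
w=optics.grab_frame("wrist"); save("w5",w["image"]); np.save("w5.npy",w,allow_pickle=True)
plan([.5644,.1648,.12],-2.9)
```

```text
0.040614482798768545 34.99828040599823
at [ 0.5873 -0.3664  0.1199] head -2.8 tilt [-0.17  0.32  0.  ] need [-2.290e-02  5.312e-01  1.000e-04] turn -0.1
0 [-0.102 -1.103 -0.   ] rz 0.001
1 [-0.103 -1.103 -0.   ] rz 0.001
2 [-0.103 -1.103 -0.   ] rz 0.001
3 [-0.103 -1.103 -0.   ] rz 0.001
```

View pics/w5.png

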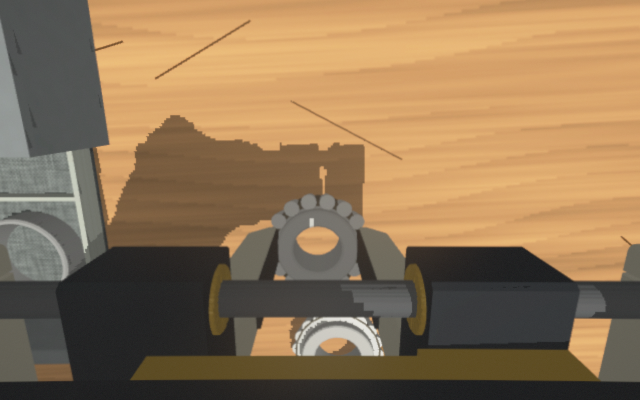

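Cone0 is held level by the rib. I'll carry it to cup0.

Call:
jog_arm([
  [38,-0.01,-0.12,0,0,0,0],
  [38,-0.03,-0.36,0,0,0,0],
  [38,-0.06,-0.6,0,0,0,0],
  [38,-0.08,-0.85,0,0,0,0],
  [38,-0.08,-0.884,0,0,0,0],
])

```text
clock: 13.65
tcp_pos: [0.581, -0.2503, 0.1136]
orientation: [-3.133, 0.064, 0.006]
force: [0.1, 1.0, -2.8]
finger_gap: 0.04
gripper_force: 35.0
```

Call:
jog_arm([
  [38,-0.02,-0.2,0,0,0,0],
  [38,-0.04,-0.4,0,0,0,0],
  [38,-0.06,-0.65,0,0,0,0],
  [38,-0.08,-0.884,0,0,0,0],
  [38,-0.08,-0.884,0,0,0,0],
])

```text
clock: 14.15
tcp_pos: [0.5763, -0.1452, 0.1142]
orientation: [-3.135, 0.064, 0.005]
force: [0.8, -0.1, -2.3]
finger_gap: 0.0401
gripper_force: 35.0
```

Call:
jog_arm([
  [38,-0.02,-0.2,0,0,0,0],
  [38,-0.04,-0.4,0,0,0,0],
  [38,-0.06,-0.65,0,0,0,0],
  [38,-0.08,-0.884,0,0,0,0],
  [38,-0.08,-0.884,0,0,0,0],
])

```text
clock: 14.65
tcp_pos: [0.5718, -0.0402, 0.1145]
orientation: [-3.137, 0.065, 0.004]
force: [0.2, 1.1, -1.9]
finger_gap: 0.0405
gripper_force: 35.0
```

Call:
jog_arm([
  [38,-0.02,-0.2,0,0,0,0],
  [38,-0.04,-0.4,0,0,0,0],
  [38,-0.06,-0.65,0,0,0,0],
  [38,-0.08,-0.884,0,0,0,0],
  [38,-0.08,-0.884,0,0,0,0],
])

```text
clock: 15.15
tcp_pos: [0.5675, 0.0653, 0.1148]
orientation: [-3.138, 0.066, 0.002]
force: [0.4, 0.0, -2.7]
finger_gap: 0.04
gripper_force: 35.0
```

Call:
jog_arm([
  [38,-0.02,-0.2,0,0,0,0],
  [38,-0.04,-0.4,0,0,0,0],
  [38,-0.06,-0.65,0,0,0,0],
  [38,-0.08,-0.8,0,0,0,0],
  [38,-0.08,-0.884,0,0,0,0],
])

```text
clock: 15.65
tcp_pos: [0.5635, 0.1671, 0.115]
orientation: [3.14, -0.076, -0.002]
force: [-0.5, -0.6, -2.7]
finger_gap: 0.0402
gripper_force: 35.0
```

Run:
```python
from h import *
w=optics.grab_frame("wrist"); np.save("w6.npy",w,allow_pickle=True); save("w6",w["image"])
plan([.5644,.1648,.06],-2.9)
for P in [[.5644,.1648,.032],[.5584,.0672,.037]]: print(proj(w,P))
```

```text
at [0.5637 0.1686 0.115 ] head -2.7 tilt [ 0.05 -0.03  0.  ] need [ 0.0007 -0.0038 -0.055 ] turn -0.2
0 [0.007 0.031 0.459] rz 0.007
[[321.07263769 200.75838352]]
[[453.59887621 204.18867691]]
```

View pics/w6.png

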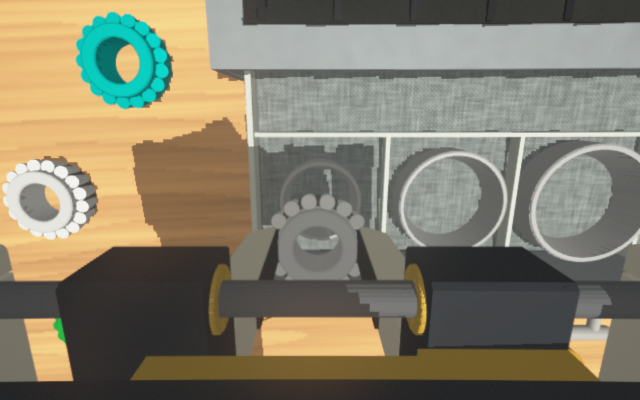

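Call:
jog_arm([
  [38,0.007,0.03,0.1,0,0,0],
  [38,0.007,0.03,0.25,0,0,0],
  [38,0.007,0.03,0.4,0,0,0],
  [38,0.007,0.03,0.54,0,0,0],
  [38,0.007,0.03,0.58,0,0,0],
])

```text
clock: 16.2
tcp_pos: [0.5654, 0.1598, 0.0448]
orientation: [3.138, -0.083, 0.001]
force: [0.3, -0.3, -1.7]
finger_gap: 0.0401
gripper_force: 35.1
```

Call:
jog_arm([
  [38,0,0,0.02,0,0,0],
  [38,0,0,0.04,0,0,0],
  [38,0,0,0.06,0,0,0],
  [38,0,0,0.08,0,0,0],
  [38,0,0,0.08,0,0,0],
])

```text
clock: 16.7
tcp_pos: [0.5644, 0.1629, 0.0362]
orientation: [3.14, -0.077, -0.0]
force: [-0.0, -0.5, -2.3]
finger_gap: 0.0402
gripper_force: 35.0
```

Run:
```python
from h import *
plan([.5644,.1648,.033],-2.9)
a=np.load("w2.npy",allow_pickle=True).item();b=np.load("w6.npy",allow_pickle=True).item()
print("cup2 rim centre",tri(a,(268,202),b,(453,201.5)))
print("cone1 big end",plane(b,[(42,201)],.027))
```

```text
at [0.5644 0.1629 0.0362] head -2.8 tilt [-0.02 -0.   -0.  ] need [ 0.      0.0019 -0.0032] turn -0.1
0 [-0.    -0.016  0.027] rz 0.003
cup2 rim centre (array([0.5598498 , 0.06651317, 0.03388332]), np.float64(0.0005150810281250878))
cone1 big end [[0.57315915 0.37652236 0.027     ]]
```

Call:
jog_arm([
  [38,0,-0.016,0.007,0,0,0],
  [38,0,-0.016,0.015,0,0,0],
  [38,0,-0.016,0.022,0,0,0],
  [38,0,-0.016,0.028,0,0,0],
  [38,0,-0.016,0.034,0,0,0],
])

```text
clock: 17.2
tcp_pos: [0.5646, 0.1648, 0.0324]
orientation: [3.14, -0.077, 0.0]
force: [0.9, -1.5, 0.1]
finger_gap: 0.0404
gripper_force: 35.0
```

Call:
jog_arm([
  [60,0,0,0,0,0,0],
  [60,0,0,0,0,0,0],
  [60,0,0,0,0,0,0],
  [60,0,0,-0.1,0,0,0],
  [60,0,0,-0.2,0,0,0],
])

```text
clock: 17.7
tcp_pos: [0.5645, 0.1652, 0.0572]
orientation: [-3.14, 0.077, 0.0]
force: [0.4, -0.1, -0.3]
finger_gap: 0.0598
gripper_force: 0.0
```

Call:
jog_arm([
  [28,0,0,0,0,0,0],
  [28,0,0,0,0,0,0],
  [28,0,0,0,0,0,0],
  [28,0,0,0.05,0,0,0],
  [28,0,0,0.1,0,0,0],
])

```text
clock: 18.2
tcp_pos: [0.5642, 0.165, 0.0436]
orientation: [3.141, -0.077, -0.001]
force: [0.3, 0.4, -0.2]
finger_gap: 0.029
gripper_force: 0.0
```

Call:
jog_arm([
  [28,0,0,0.01,0,0,0],
  [28,0,0,0.02,0,0,0],
  [28,0,0,0.03,0,0,0],
  [28,0,0,0.04,0,0,0],
  [28,0,0,0.05,0,0,0],
])

```text
clock: 18.7
tcp_pos: [0.5646, 0.1651, 0.0383]
orientation: [-3.141, 0.077, -0.0]
force: [0.2, 0.4, 0.2]
finger_gap: 0.028
gripper_force: 0.0
```

Call:
jog_arm([
  [28,0,0,0.005,0,0,0],
  [28,0,0,0.01,0,0,0],
  [28,0,0,0.015,0,0,0],
  [28,0,0,0.018,0,0,0],
  [28,0,0,0.018,0,0,0],
])

```text
clock: 19.2
tcp_pos: [0.5645, 0.1651, 0.0368]
orientation: [-3.14, 0.077, -0.0]
force: [-1.3, -0.3, 4.7]
finger_gap: 0.028
gripper_force: 2.5
```

Contact came at 0.037, which is exactly the home height. Next is cone1.

Call:
jog_arm([
  [28,0,0,-0.2,0,0,0],
  [28,0,0,-0.5,0,0,0],
  [50,0,0,-0.8,0,0,0],
  [72,0,0,-1,0,0,0],
  [72,0,0,-1,0,0,0],
])

```text
clock: 19.7
tcp_pos: [0.5672, 0.1657, 0.1599]
orientation: [-3.138, 0.077, -0.013]
force: [0.5, 0.2, -0.1]
finger_gap: 0.0476
gripper_force: 0.0
```

Call:
jog_arm([
  [72,0,-0.88,0,0,0,0],
  [72,0,-0.88,0,0,0,0],
  [72,0,-0.88,0,0,0,0],
  [72,0,-0.88,0,0,0,0],
  [72,0,-0.88,0,0,0,0],
])

```text
clock: 20.2
tcp_pos: [0.5695, 0.2684, 0.155]
orientation: [3.138, -0.08, -0.002]
force: [-0.5, -1.0, -0.1]
finger_gap: 0.072
gripper_force: 0.0
```

Call:
jog_arm([
  [72,0,-0.88,0,0,0,0],
  [72,0,-0.88,0,0,0,0],
  [72,0,-0.88,0,0,0,0],
  [72,0,-0.88,0,0,0,0],
  [72,0,-0.88,0,0,0,0],
])

```text
clock: 20.7
tcp_pos: [0.576, 0.3721, 0.1558]
orientation: [3.137, -0.083, 0.0]
force: [0.5, 0.0, 0.2]
finger_gap: 0.0714
gripper_force: 0.0
```

Run:
```python
from h import *
w=optics.grab_frame("wrist"); np.save("w7.npy",w,allow_pickle=True); save("w7",w["image"])
q=proj(w,[.573,.378,.021])[0]; c,r,b=blob(w,q,50); print(q,c,r,b)
P=plane(w,[c,c+[r,0],c-[r,0]],.021); print(P[0], np.linalg.norm(P[1]-P[2]))
t=optics.grab_frame("top"); ct,rt,bt=blob(t,(179,173),18); print(ct,rt,tri(w,c,t,ct))
plan([*P[0][:2],.07],-2.9,1)
```

```text
[311.17006731 190.76748837] [309.12929916 189.82255936] 35.601806640625 (13, 17, 71, 69)
[0.57397401 0.37978925 0.021     ] 0.06425743104829384
[176.8125 168.625 ] 16.22664451599121 (array([0.5773166 , 0.37996117, 0.03801806]), np.float64(0.0018246126431108812))
at [0.5761 0.3723 0.1563] head -3.1 tilt [-0.13  0.04  0.  ] need [-0.0022  0.0075 -0.0863] turn 0.2
0 [-0.021 -0.061  0.719] rz -0.006
```

View pics/w7.png

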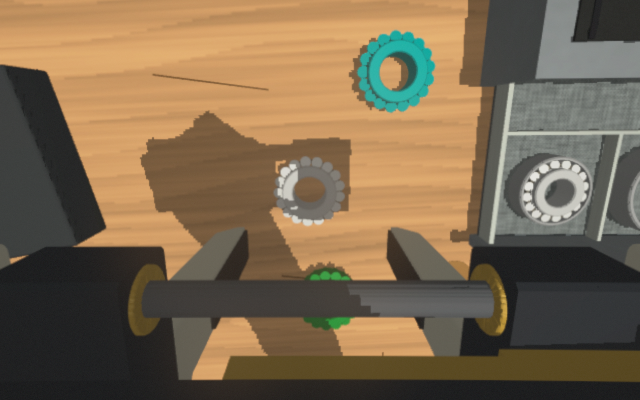

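Grey cone1 is at (309,190) and measures 64 mm. The teal look-alike at (397,71) and the green one at (330,300) stay alone. Cone0 sits in its cup at (556,187).

Call:
jog_arm([
  [70,-0.021,-0.061,0.3,0,0,0],
  [70,-0.021,-0.061,0.6,0,0,0],
  [70,-0.021,-0.061,0.8,0,0,0],
  [70,-0.021,-0.061,0.88,0,0,0],
  [70,-0.021,-0.061,0.88,0,0,0],
])

```text
clock: 21.3
tcp_pos: [0.5726, 0.3814, 0.0495]
orientation: [3.138, -0.08, -0.003]
force: [-0.5, 0.5, 0.2]
finger_gap: 0.0697
gripper_force: 0.0
```

Run:
```python
from h import *
w=optics.grab_frame("wrist"); q=proj(w,[.574,.3798,.021])[0]; c,r,b=blob(w,q,58); print(q,c,r,b,plane(w,[c],.021))
plan([.574,.3798,.0222],-2.9)
```

```text
[320.86504055 223.58348494] [320.33018875 224.5       ] 53.519805908203125 (5, 9, 107, 102) [[0.57343977 0.38014764 0.021     ]]
at [0.5736 0.3824 0.0511] head -2.9 tilt [-0.01  0.04  0.  ] need [ 0.0004 -0.0026 -0.0289] turn 0.0
0 [0.005 0.021 0.241] rz -0.0
```

Call:
jog_arm([
  [70,0.003,0.02,0.1,0,0,0],
  [70,0.003,0.02,0.18,0,0,0],
  [70,0.003,0.02,0.23,0,0,0],
  [70,0.003,0.02,0.241,0,0,0],
  [70,0.003,0.02,0.241,0,0,0],
])

```text
clock: 21.85
tcp_pos: [0.5728, 0.3811, 0.0214]
orientation: [3.141, -0.077, -0.0]
force: [0.7, -0.2, -0.2]
finger_gap: 0.07
gripper_force: 0.0
```

Call:
jog_arm([
  [45,0,0,0,0,0,0],
  [45,0,0,0,0,0,0],
  [45,0,0,0,0,0,0],
  [45,0,0,0,0,0,0],
  [45,0,0,0,0,0,0],
], squeeze=40)

```text
clock: 22.35
tcp_pos: [0.5731, 0.3809, 0.022]
orientation: [3.141, -0.077, 0.0]
force: [-1.2, -0.5, 2.0]
finger_gap: 0.0469
gripper_force: 40.0
```

Call:
jog_arm([
  [45,0,0,-0.1,0,0,0],
  [45,0,0,-0.3,0,0,0],
  [45,0,0,-0.55,0,0,0],
  [45,0,0,-0.8,0,0,0],
  [45,0,0,-0.9,0,0,0],
])

```text
clock: 22.85
tcp_pos: [0.5743, 0.382, 0.1332]
orientation: [-3.137, 0.077, -0.007]
force: [0.6, 0.7, -2.7]
finger_gap: 0.0473
gripper_force: 40.0
```

Call:
jog_arm([
  [45,0,0.1,0,0,0,0],
  [45,0,0.3,0,0,0,0],
  [45,0,0.55,0,0,0,0],
  [45,0,0.8,0,0,0,0],
  [45,0,0.85,0,0,0,0],
])

```text
clock: 23.35
tcp_pos: [0.5671, 0.2708, 0.1275]
orientation: [3.132, -0.089, -0.007]
force: [1.5, -1.2, -3.7]
finger_gap: 0.0469
gripper_force: 40.0
```

Call:
jog_arm([
  [45,0,0.2,0,0,0,0],
  [45,0,0.4,0,0,0,0],
  [45,0,0.65,0,0,0,0],
  [45,0,0.85,0,0,0,0],
  [45,0,0.85,0,0,0,0],
])

```text
clock: 23.85
tcp_pos: [0.5619, 0.1705, 0.1282]
orientation: [3.135, -0.089, -0.006]
force: [0.3, -0.5, -3.7]
finger_gap: 0.0474
gripper_force: 40.0
```

Call:
jog_arm([
  [45,0,0.2,0,0,0,0],
  [45,0,0.4,0,0,0,0],
  [45,0,0.65,0,0,0,0],
  [45,0,0.85,0,0,0,0],
  [45,0,0.85,0,0,0,0],
])

```text
clock: 24.35
tcp_pos: [0.5569, 0.07, 0.1286]
orientation: [3.136, -0.088, -0.004]
force: [-0.3, -0.4, -2.9]
finger_gap: 0.0473
gripper_force: 40.0
```

Call:
jog_arm([
  [45,0,0.2,0,0,0,0],
  [45,0,0.4,0,0,0,0],
  [45,0,0.65,0,0,0,0],
  [45,0,0.85,0,0,0,0],
  [45,0,0.85,0,0,0,0],
])

```text
clock: 24.85
tcp_pos: [0.5521, -0.0307, 0.1289]
orientation: [3.137, -0.087, -0.003]
force: [-0.2, -0.6, -4.1]
finger_gap: 0.0476
gripper_force: 40.0
```

Call:
jog_arm([
  [45,0,0.2,0,0,0,0],
  [45,0,0.4,0,0,0,0],
  [45,0,0.6,0,0,0,0],
  [45,0,0.78,0,0,0,0],
  [45,0,0.85,0,0,0,0],
])

```text
clock: 25.35
tcp_pos: [0.5476, -0.1294, 0.129]
orientation: [3.14, -0.08, -0.002]
force: [-0.4, -0.0, -3.4]
finger_gap: 0.0475
gripper_force: 40.0
```

Call:
jog_arm([
  [45,0,0,0.1,0,0,0],
  [45,0,0,0.2,0,0,0],
  [45,0,0,0.2,0,0,0],
  [45,0,0,0.2,0,0,0],
  [45,0,0,0.2,0,0,0],
])

```text
clock: 25.85
tcp_pos: [0.5483, -0.1274, 0.1057]
orientation: [-3.14, 0.075, -0.001]
force: [0.5, -0.2, -4.1]
finger_gap: 0.0472
gripper_force: 40.0
```

Run:
```python
from h import *
w=optics.grab_frame("wrist"); np.save("w8.npy",w,allow_pickle=True); save("w8",w["image"],(160,60,480,300),2)
q=proj(w,[.5493,-.1306,.035])[0]; print(q)
plan([.5493,-.1306,.045],-2.9,1); print(get_obs()["finger_gap"])
```

```text
[322.61396809 205.22192179]
at [ 0.5484 -0.1277  0.1059] head -2.8 tilt [ 0.01  0.05 -0.  ] need [ 0.0009 -0.0029 -0.0609] turn -0.1
0 [0.008 0.023 0.508] rz 0.005
0.04749527716541738
```

View pics/w8.png

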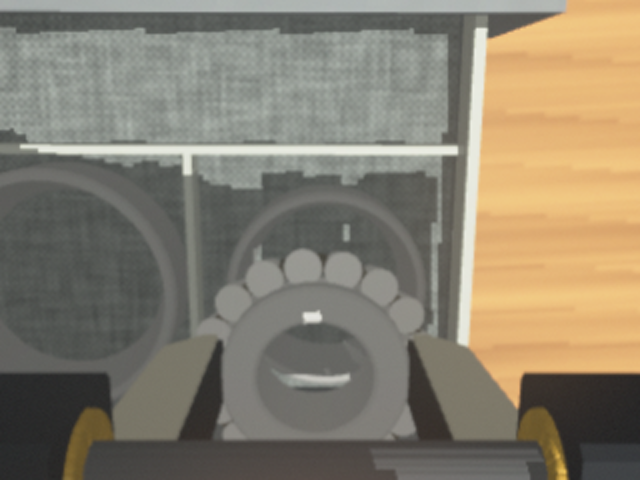

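Cup1 rim is centred near full-frame (323,203), as predicted. I'll lower cone1.

Call:
jog_arm([
  [45,0.004,0.024,0.1,0,0,0],
  [45,0.004,0.024,0.25,0,0,0],
  [45,0.004,0.024,0.38,0,0,0],
  [45,0.004,0.024,0.46,0,0,0],
  [45,0.004,0.024,0.5,0,0,0],
])

```text
clock: 26.4
tcp_pos: [0.5481, -0.1314, 0.0445]
orientation: [-3.141, 0.077, 0.001]
force: [-0.5, 0.2, -2.7]
finger_gap: 0.0473
gripper_force: 40.0
```

Call:
jog_arm([
  [45,0,0,0.015,0,0,0],
  [45,0,0,0.03,0,0,0],
  [45,0,0,0.045,0,0,0],
  [45,0,0,0.055,0,0,0],
  [45,0,0,0.055,0,0,0],
])

```text
clock: 26.9
tcp_pos: [0.549, -0.1314, 0.0394]
orientation: [3.14, -0.077, 0.003]
force: [0.9, 0.2, -3.1]
finger_gap: 0.0471
gripper_force: 40.0
```

Call:
jog_arm([
  [45,0,0,0.008,0,0,0],
  [45,0,0,0.016,0,0,0],
  [45,0,0,0.024,0,0,0],
  [45,0,0,0.032,0,0,0],
  [45,0,0,0.036,0,0,0],
])

```text
clock: 27.4
tcp_pos: [0.5487, -0.1312, 0.0352]
orientation: [-3.141, 0.077, -0.001]
force: [0.3, -0.2, 2.4]
finger_gap: 0.0472
gripper_force: 40.0
```

Call:
jog_arm([
  [68,0,0,0,0,0,0],
  [68,0,0,0,0,0,0],
  [68,0,0,0,0,0,0],
  [68,0,0,-0.1,0,0,0],
  [68,0,0,-0.2,0,0,0],
])

```text
clock: 27.9
tcp_pos: [0.5478, -0.1312, 0.0592]
orientation: [-3.14, 0.077, 0.002]
force: [0.7, 0.4, 0.4]
finger_gap: 0.0681
gripper_force: 0.0
```

Call:
jog_arm([
  [34,0,0,0,0,0,0],
  [34,0,0,0,0,0,0],
  [34,0,0,0,0,0,0],
  [34,0,0,0.05,0,0,0],
  [34,0,0,0.1,0,0,0],
])

```text
clock: 28.4
tcp_pos: [0.548, -0.1312, 0.046]
orientation: [-3.14, 0.077, 0.001]
force: [-0.6, 0.7, -0.9]
finger_gap: 0.0354
gripper_force: 0.0
```

Call:
jog_arm([
  [34,0,0,0.02,0,0,0],
  [34,0,0,0.035,0,0,0],
  [34,0,0,0.045,0,0,0],
  [34,0,0,0.052,0,0,0],
  [34,0,0,0.055,0,0,0],
])

```text
clock: 28.9
tcp_pos: [0.5483, -0.1313, 0.0406]
orientation: [-3.141, 0.077, -0.0]
force: [-1.2, 0.2, 4.7]
finger_gap: 0.0341
gripper_force: 2.6
```

Cone1 is home. Next is cone3.

Call:
jog_arm([
  [34,0,0,-0.2,0,0,0],
  [34,0,0,-0.5,0,0,0],
  [60,0,0,-0.8,0,0,0],
  [85,0,0,-1,0,0,0],
  [85,0,0,-1,0,0,0],
])

```text
clock: 29.4
tcp_pos: [0.551, -0.132, 0.164]
orientation: [3.139, -0.077, 0.014]
force: [0.8, 0.6, -0.7]
finger_gap: 0.0536
gripper_force: 0.0
```

Call:
jog_arm([
  [85,-0.36,1,0,0,0,0],
  [85,-0.36,1,0,0,0,0],
  [85,-0.36,1,0,0,0,0],
  [85,-0.36,1,0,0,0,0],
  [85,-0.36,1,0,0,0,0],
])

```text
clock: 29.9
tcp_pos: [0.4986, -0.2489, 0.1591]
orientation: [-3.139, 0.079, 0.002]
force: [0.9, 0.7, -0.5]
finger_gap: 0.0844
gripper_force: 0.0
```

Call:
jog_arm([
  [85,-0.36,0.9,0,0,0,0],
  [85,-0.36,0.9,0,0,0,0],
  [85,-0.36,0.9,0,0,0,0],
  [85,-0.36,0.9,0,0,0,0],
  [85,-0.36,0.9,0,0,0,0],
])

```text
clock: 30.4
tcp_pos: [0.4524, -0.3518, 0.1596]
orientation: [-3.138, 0.072, -0.001]
force: [0.2, -0.2, -1.1]
finger_gap: 0.0848
gripper_force: 0.0
```

Run:
```python
from h import *
w=optics.grab_frame("wrist"); np.save("w9.npy",w,allow_pickle=True); save("w9",w["image"])
q=proj(w,[.4437,-.3738,.0247])[0]; print(q); c,r,b=blob(w,q,62); print(c,r,b)
P=plane(w,[c,c+[r,0],c-[r,0]],.0247); print(P[0], np.linalg.norm(P[1]-P[2]))
plan([*P[0][:2],.07],-2.9,1)
```

```text
[343.0189918  195.52786547]
[346.12025452 191.2088623 ] 44.320648193359375 (21, 16, 89, 86)
[ 0.44759491 -0.3767072   0.0247    ] 0.08003206015838471
at [ 0.4529 -0.3512  0.1597] head -2.5 tilt [ 0.17  0.04 -0.  ] need [-0.0053 -0.0255 -0.0897] turn -0.4
0 [-0.035  0.214  0.747] rz 0.013
```

View pics/w9.png

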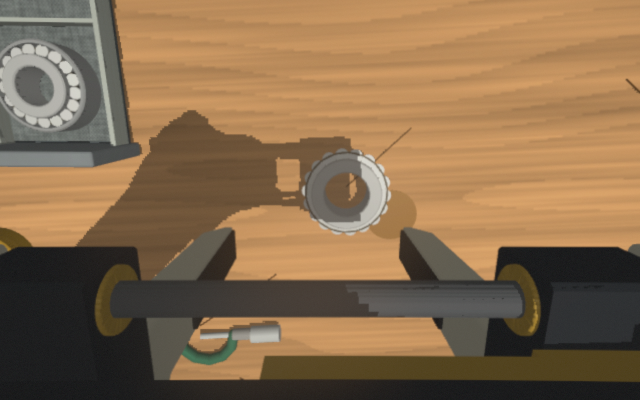

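Cone3 is at (346,191) and measures 80 mm. The micrometer at (235,340) is well clear.

Call:
jog_arm([
  [84,-0.035,0.214,0.3,0,0,0.013],
  [84,-0.035,0.214,0.6,0,0,0.013],
  [84,-0.035,0.214,0.8,0,0,0.013],
  [84,-0.035,0.214,0.85,0,0,0.013],
  [84,-0.035,0.214,0.85,0,0,0.013],
])

```text
clock: 30.95
tcp_pos: [0.4466, -0.3777, 0.0575]
orientation: [-3.138, 0.082, 0.001]
force: [0.2, -0.3, 0.5]
finger_gap: 0.0842
gripper_force: 0.0
```

Run:
```python
from h import *
w=optics.grab_frame("wrist"); q=proj(w,[.4476,-.3767,.0247])[0]; c,r,b=blob(w,q,75); print(q,c,r,b,plane(w,[c],.0247))
plan([.4476,-.3767,.0265],-2.9)
```

```text
[316.83862374 222.16832943] [315.5        247.40441132] 88.94829559326172 (0, 12, 150, 138) [[ 0.43115853 -0.37500391  0.0247    ]]
at [ 0.447  -0.3789  0.0587] head -3.0 tilt [ 0.02  0.08 -0.  ] need [ 0.0006  0.0022 -0.0322] turn 0.1
0 [ 0.004 -0.018  0.268] rz -0.005
```

Call:
jog_arm([
  [84,0.004,-0.018,0.1,0,0,0],
  [84,0.004,-0.018,0.2,0,0,0],
  [84,0.004,-0.018,0.25,0,0,0],
  [84,0.004,-0.018,0.268,0,0,0],
  [84,0.004,-0.018,0.268,0,0,0],
])

```text
clock: 31.5
tcp_pos: [0.4457, -0.378, 0.0255]
orientation: [-3.14, 0.088, 0.001]
force: [-0.3, 0.5, -0.2]
finger_gap: 0.0841
gripper_force: 0.0
```

Call:
jog_arm([
  [58,0,0,0,0,0,0],
  [58,0,0,0,0,0,0],
  [58,0,0,0,0,0,0],
  [58,0,0,0,0,0,0],
  [58,0,0,0,0,0,0],
], squeeze=50)

```text
clock: 32.0
tcp_pos: [0.4462, -0.3774, 0.0263]
orientation: [-3.14, 0.087, -0.0]
force: [-0.5, 1.1, 3.3]
finger_gap: 0.0614
gripper_force: 50.3
```

Call:
jog_arm([
  [58,0,0,-0.1,0,0,0],
  [58,0,0,-0.3,0,0,0],
  [58,0,0,-0.55,0,0,0],
  [58,0,0,-0.8,0,0,0],
  [58,0,0,-0.9,0,0,0],
])

```text
clock: 32.5
tcp_pos: [0.4464, -0.3791, 0.1362]
orientation: [3.138, -0.088, 0.004]
force: [0.3, -0.7, -6.6]
finger_gap: 0.0617
gripper_force: 50.0
```

Run:
```python
from h import *
print(get_obs()["finger_gap"]);w=optics.grab_frame("wrist"); save("w10",w["image"],(160,60,480,300),1.5)
plan([.5535,-.0326,.135],-2.9)
```

```text
0.06169833209652872
at [ 0.4468 -0.3793  0.137 ] head -3.2 tilt [-0.19  0.22  0.  ] need [ 0.1067  0.3467 -0.002 ] turn 0.3
0 [ 0.242 -0.978  0.006] rz -0.004
1 [ 0.244 -0.978  0.006] rz -0.004
2 [ 0.246 -0.977  0.006] rz -0.004
```

View pics/w10.png

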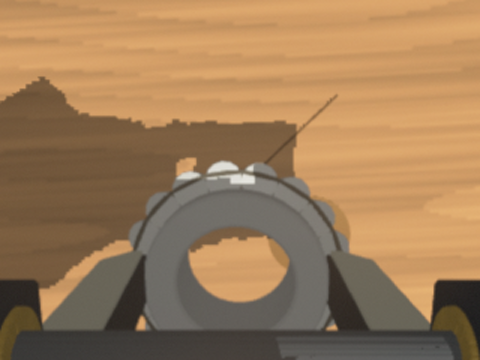

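Cone3 is held by the rib, level. I'll carry it to cup3.

Call:
jog_arm([
  [58,0.025,-0.1,0,0,0,0],
  [58,0.075,-0.3,0,0,0,0],
  [58,0.13,-0.55,0,0,0,0],
  [58,0.2,-0.8,0,0,0,0],
  [58,0.24,-0.978,0,0,0,0],
])

```text
clock: 33.05
tcp_pos: [0.4808, -0.2571, 0.1313]
orientation: [-3.135, 0.082, 0.007]
force: [0.6, 0.3, -6.9]
finger_gap: 0.0616
gripper_force: 50.0
```

Call:
jog_arm([
  [58,0.05,-0.2,0,0,0,0],
  [58,0.1,-0.4,0,0,0,0],
  [58,0.15,-0.6,0,0,0,0],
  [58,0.2,-0.8,0,0,0,0],
  [58,0.24,-0.978,0,0,0,0],
])

```text
clock: 33.55
tcp_pos: [0.5151, -0.1435, 0.1315]
orientation: [-3.138, 0.084, 0.008]
force: [0.7, 1.1, -6.9]
finger_gap: 0.0614
gripper_force: 50.0
```

Call:
jog_arm([
  [58,0.05,-0.2,0,0,0,0],
  [58,0.1,-0.4,0,0,0,0],
  [58,0.15,-0.6,0,0,0,0],
  [58,0.2,-0.8,0,0,0,0],
  [58,0.24,-0.978,0,0,0,0],
])

```text
clock: 34.05
tcp_pos: [0.55, -0.0283, 0.1314]
orientation: [-3.139, 0.085, 0.009]
force: [-0.2, -0.1, -7.3]
finger_gap: 0.0618
gripper_force: 50.0
```

Call:
jog_arm([
  [58,0,0,0.1,0,0,0],
  [58,0,0,0.2,0,0,0],
  [58,0,0,0.2,0,0,0],
  [58,0,0,0.2,0,0,0],
  [58,0,0,0.2,0,0,0],
])

```text
clock: 34.55
tcp_pos: [0.5518, -0.0324, 0.11]
orientation: [3.14, -0.09, 0.0]
force: [0.6, 0.6, -7.3]
finger_gap: 0.0615
gripper_force: 50.0
```

Run:
```python
from h import *
w=optics.grab_frame("wrist"); np.save("w11.npy",w,allow_pickle=True); save("w11",w["image"],(120,60,520,300),2)
print(proj(w,[.5535,-.0326,.039])[0]); plan([.5525,-.0326,.050],-2.9,1); print(get_obs()["finger_gap"])
```

```text
[318.33487215 204.36177836]
at [ 0.5521 -0.0322  0.1103] head -3.3 tilt [-0.01  0.05  0.  ] need [ 0.0004 -0.0004 -0.0603] turn 0.4
0 [0.004 0.003 0.502] rz -0.013
0.061689633803199
```

View pics/w11.png

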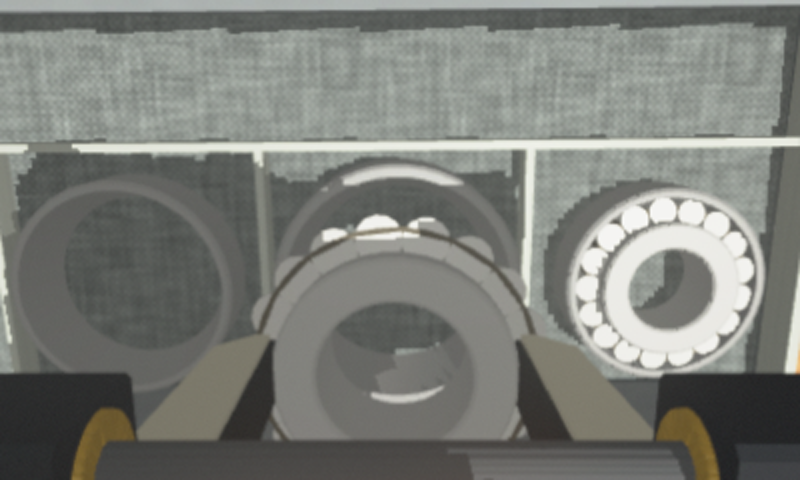

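Cup3 is centred at full-frame column 318, as predicted, and cone1 looks flush in cup1. I'll lower cone3.

Call:
jog_arm([
  [58,0.004,0.003,0.1,0,0,0],
  [58,0.004,0.003,0.25,0,0,0],
  [58,0.004,0.003,0.38,0,0,0],
  [58,0.004,0.003,0.46,0,0,0],
  [58,0.004,0.003,0.5,0,0,0],
])

```text
clock: 35.1
tcp_pos: [0.5523, -0.0319, 0.0489]
orientation: [3.14, -0.088, -0.001]
force: [0.2, -0.3, -6.7]
finger_gap: 0.0614
gripper_force: 50.0
```

Call:
jog_arm([
  [58,0,0,0.015,0,0,0],
  [58,0,0,0.03,0,0,0],
  [58,0,0,0.045,0,0,0],
  [58,0,0,0.055,0,0,0],
  [58,0,0,0.055,0,0,0],
])

```text
clock: 35.6
tcp_pos: [0.5533, -0.0325, 0.0438]
orientation: [3.14, -0.089, 0.004]
force: [0.5, -1.4, -5.9]
finger_gap: 0.0616
gripper_force: 50.0
```

Call:
jog_arm([
  [58,0,0,0.008,0,0,0],
  [58,0,0,0.016,0,0,0],
  [58,0,0,0.022,0,0,0],
  [58,0,0,0.028,0,0,0],
  [58,0,0,0.034,0,0,0],
])

```text
clock: 36.1
tcp_pos: [0.5532, -0.0323, 0.0407]
orientation: [3.14, -0.088, 0.003]
force: [-2.0, -3.3, 8.6]
finger_gap: 0.0617
gripper_force: 50.1
```

Call:
jog_arm([
  [82,0,0,0,0,0,0],
  [82,0,0,0,0,0,0],
  [82,0,0,0,0,0,0],
  [82,0,0,-0.1,0,0,0],
  [82,0,0,-0.2,0,0,0],
])

```text
clock: 36.6
tcp_pos: [0.552, -0.0314, 0.0638]
orientation: [-3.14, 0.087, 0.002]
force: [0.5, 0.3, 0.3]
finger_gap: 0.082
gripper_force: 0.0
```

Call:
jog_arm([
  [44,0,0,0,0,0,0],
  [44,0,0,0,0,0,0],
  [44,0,0,0,0,0,0],
  [44,0,0,0.02,0,0,0],
  [44,0,0,0.06,0,0,0],
])

```text
clock: 37.1
tcp_pos: [0.5523, -0.0317, 0.0558]
orientation: [-3.14, 0.088, 0.0]
force: [1.3, -0.2, -0.1]
finger_gap: 0.0468
gripper_force: 0.0
```

Call:
jog_arm([
  [44,0,0,0.02,0,0,0],
  [44,0,0,0.03,0,0,0],
  [44,0,0,0.04,0,0,0],
  [44,0,0,0.05,0,0,0],
  [44,0,0,0.06,0,0,0],
])

```text
clock: 37.6
tcp_pos: [0.5524, -0.0317, 0.0488]
orientation: [-3.14, 0.088, -0.0]
force: [0.1, -0.2, -0.3]
finger_gap: 0.0441
gripper_force: 0.0
```

Expected rib top is 0.0473.

Call:
jog_arm([
  [44,0,0,0.005,0,0,0],
  [44,0,0,0.01,0,0,0],
  [44,0,0,0.015,0,0,0],
  [44,0,0,0.02,0,0,0],
  [44,0,0,0.023,0,0,0],
])

```text
clock: 38.1
tcp_pos: [0.5524, -0.0319, 0.0469]
orientation: [3.14, -0.088, 0.0]
force: [-2.7, 0.2, 7.3]
finger_gap: 0.0436
gripper_force: 3.7
```

Call:
jog_arm([
  [44,0,0,-0.2,0,0,0],
  [44,0,0,-0.5,0,0,0],
  [44,0,0,-0.8,0,0,0],
  [44,0,0,-1,0,0,0],
  [44,0,0,-1,0,0,0],
])

```text
clock: 38.6
tcp_pos: [0.5549, -0.032, 0.1698]
orientation: [-3.14, 0.088, -0.013]
force: [0.3, -0.2, 0.0]
finger_gap: 0.0443
gripper_force: 0.0
```

Call:
jog_arm([
  [44,0.2,-0.35,-0.3,0,0,0],
  [44,0.2,-0.35,-0.3,0,0,0],
  [44,0.2,-0.35,-0.3,0,0,0],
  [44,0.2,-0.35,-0.3,0,0,0],
  [44,0.2,-0.35,-0.3,0,0,0],
])

```text
clock: 39.1
tcp_pos: [0.5772, 0.0072, 0.2007]
orientation: [3.139, -0.091, -0.005]
force: [0.4, 1.1, -0.0]
finger_gap: 0.044
gripper_force: 0.0
```

Run:
```python
from h import *
w=optics.grab_frame("wrist"); np.save("w12.npy",w,allow_pickle=True); save("w12",w["image"],(100,80,540,260),1.8)
plan([.4605,.022,.13],87.3,4)
```

```text
at [0.5774 0.0073 0.2008] head -3.3 tilt [-0.06 -0.17 -0.  ] need [-0.1169  0.0147 -0.0708] turn 90.6
0 [-0.245 -0.016  0.148] rz -0.755
1 [-0.22  -0.11   0.148] rz -0.755
2 [-0.161 -0.186  0.148] rz -0.755
3 [-0.077 -0.233  0.148] rz -0.755
```

View pics/w12.png

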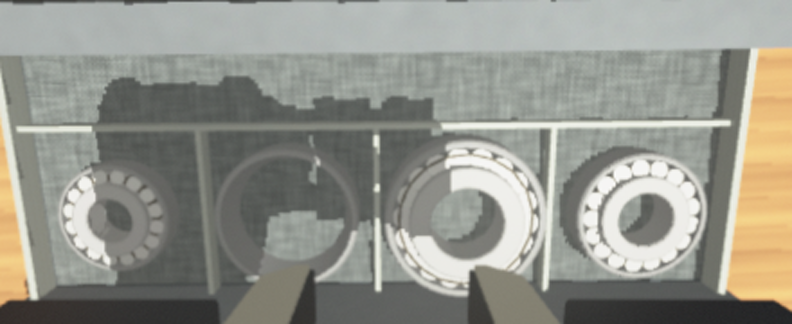

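All three cones sit level in their cups. From left to right the drawer holds cup0, empty cup2, cup3 and cup1. Back to the handle.

Call:
jog_arm([
  [30,-0.245,-0.016,0.1,0,0,-0.755],
  [30,-0.245,-0.016,0.1,0,0,-0.755],
  [30,-0.245,-0.016,0.1,0,0,-0.755],
  [30,-0.245,-0.016,0.1,0,0,-0.755],
  [30,-0.245,-0.016,0.1,0,0,-0.755],
])

```text
clock: 39.65
tcp_pos: [0.5491, 0.0116, 0.1898]
orientation: [3.097, 0.525, -0.001]
force: [-0.8, 0.9, -0.4]
finger_gap: 0.0302
gripper_force: 0.0
```

Call:
jog_arm([
  [20,-0.22,-0.11,0.1,0,0,-0.755],
  [20,-0.22,-0.11,0.1,0,0,-0.755],
  [20,-0.22,-0.11,0.1,0,0,-0.755],
  [20,-0.22,-0.11,0.1,0,0,-0.755],
  [20,-0.22,-0.11,0.1,0,0,-0.755],
])

```text
clock: 40.15
tcp_pos: [0.5203, 0.0158, 0.1781]
orientation: [2.934, 1.123, 0.0]
force: [0.2, -0.0, -0.4]
finger_gap: 0.0202
gripper_force: 0.0
```

Call:
jog_arm([
  [20,-0.16,-0.186,0.1,0,0,-0.755],
  [20,-0.16,-0.186,0.1,0,0,-0.755],
  [20,-0.16,-0.186,0.1,0,0,-0.755],
  [20,-0.16,-0.186,0.1,0,0,-0.755],
  [20,-0.16,-0.186,0.1,0,0,-0.755],
])

```text
clock: 40.65
tcp_pos: [0.4912, 0.0196, 0.1662]
orientation: [2.656, 1.677, 0.001]
force: [0.1, 0.0, 0.5]
finger_gap: 0.0197
gripper_force: 0.0
```

Call:
jog_arm([
  [20,-0.077,-0.233,0.1,0,0,-0.755],
  [20,-0.077,-0.233,0.1,0,0,-0.755],
  [20,-0.077,-0.233,0.1,0,0,-0.755],
  [20,-0.077,-0.233,0.1,0,0,-0.755],
  [20,-0.077,-0.233,0.1,0,0,-0.755],
])

```text
clock: 41.15
tcp_pos: [0.462, 0.0233, 0.1542]
orientation: [2.275, 2.166, 0.001]
force: [0.2, -0.2, 0.5]
finger_gap: 0.0203
gripper_force: 0.0
```

Run:
```python
from h import *
w=optics.grab_frame("wrist"); save("w13",w["image"],(120,40,520,290),1.5)
for d in (-.04,.0,.04): print(proj(w,[.4608-.05*d,.022+d,.054]))
plan([.4610,.0225,.0375],87.3,1)
```

```text
[[320.24495219 245.02870411]]
[[315.43395947 198.73869571]]
[[310.26641354 149.03136718]]
at [0.462  0.0233 0.1542] head 87.2 tilt [-0.03  0.    0.  ] need [-0.001  -0.0008 -0.1167] turn 0.1
0 [-0.007 -0.008  0.972] rz -0.003
```

View pics/w13.png

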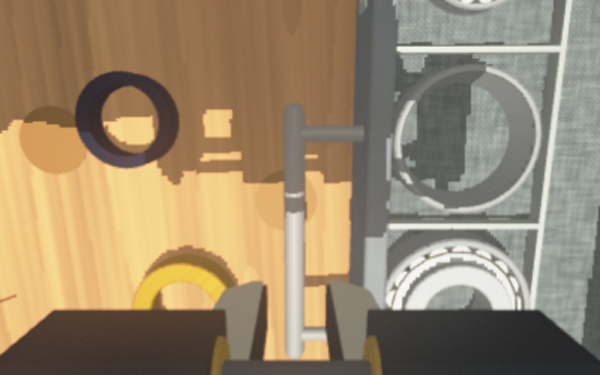

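The bar is at crop (294,230), full-frame column 316, centred between the fingers.

Call:
jog_arm([
  [20,0,-0.008,0.25,0,0,0],
  [20,0,-0.008,0.5,0,0,0],
  [20,0,-0.008,0.75,0,0,0],
  [20,0,-0.008,0.92,0,0,0],
  [20,0,-0.008,0.97,0,0,0],
])

```text
clock: 41.7
tcp_pos: [0.4597, 0.0233, 0.0359]
orientation: [-2.271, -2.167, 0.005]
force: [0.7, -0.4, 0.6]
finger_gap: 0.0199
gripper_force: 0.0
```

Call:
jog_arm([
  [20,0,0,0,0,0,0],
  [0,0,0,0,0,0,0],
  [0,0,0,0,0,0,0],
  [0,0,0,0,0,0,0],
  [0,0,0,0,0,0,0],
], squeeze=30)

```text
clock: 42.2
tcp_pos: [0.4612, 0.0235, 0.0387]
orientation: [2.271, 2.17, 0.002]
force: [-1.8, 0.4, 5.4]
finger_gap: 0.0102
gripper_force: 30.0
```

Call:
jog_arm([
  [0,0,0.05,0,0,0,0],
  [0,0,0.12,0,0,0,0],
  [0,0,0.2,0,0,0,0],
  [0,0,0.28,0,0,0,0],
  [0,0,0.36,0,0,0,0],
])

```text
clock: 42.7
tcp_pos: [0.5026, 0.0215, 0.0386]
orientation: [-2.27, -2.17, 0.004]
force: [-4.2, 0.6, 8.7]
finger_gap: 0.01
gripper_force: 30.0
```

Call:
jog_arm([
  [0,0,0.08,0,0,0,0],
  [0,0,0.16,0,0,0,0],
  [0,0,0.24,0,0,0,0],
  [0,0,0.32,0,0,0,0],
  [0,0,0.4,0,0,0,0],
])

```text
clock: 43.2
tcp_pos: [0.5506, 0.0191, 0.0387]
orientation: [-2.27, -2.169, 0.004]
force: [-4.1, -0.3, 8.4]
finger_gap: 0.0098
gripper_force: 30.0
```

Call:
jog_arm([
  [0,0,0.08,0,0,0,0],
  [0,0,0.16,0,0,0,0],
  [0,0,0.24,0,0,0,0],
  [0,0,0.3,0,0,0,0],
  [0,0,0.34,0,0,0,0],
])

```text
clock: 43.7
tcp_pos: [0.5924, 0.017, 0.0387]
orientation: [-2.272, -2.17, 0.001]
force: [-4.6, -0.6, 6.7]
finger_gap: 0.0099
gripper_force: 30.0
```

Run:
```python
from h import *
o=get_obs(); print(o["force"].round(1)); plan([.5986,.0205,.0375],87.3,1)
```

```text
[-4.6 -0.6  6.7]
at [0.5924 0.017  0.0387] head 87.4 tilt [ 0.04 -0.03  0.  ] need [ 0.0062  0.0035 -0.0012] turn -0.1
0 [0.031 0.05  0.01 ] rz 0.002
```

Call:
jog_arm([
  [0,0,0.02,0,0,0,0],
  [0,0,0.04,0,0,0,0],
  [0,0,0.055,0,0,0,0],
  [0,0,0.06,0,0,0,0],
  [0,0,0.065,0,0,0,0],
])

```text
clock: 44.2
tcp_pos: [0.5984, 0.0167, 0.0387]
orientation: [-2.27, -2.168, 0.006]
force: [-5.8, 0.0, 8.3]
finger_gap: 0.0102
gripper_force: 30.0
```

Call:
jog_arm([
  [0,0,0.01,0,0,0,0],
  [0,0,0.02,0,0,0,0],
  [0,0,0.03,0,0,0,0],
  [0,0,0.03,0,0,0,0],
  [0,0,0.03,0,0,0,0],
])

```text
clock: 44.7
tcp_pos: [0.5983, 0.0167, 0.0387]
orientation: [-2.266, -2.166, 0.015]
force: [-10.5, -0.4, 13.4]
finger_gap: 0.0095
gripper_force: 30.0
```

The drawer is on its stop: force rises with no further travel. I'll release and lift.

Call:
jog_arm([
  [20,0,-0.02,0,0,0,0],
  [20,0,-0.02,0,0,0,0],
  [20,0,-0.02,-0.1,0,0,0],
  [20,0,-0.02,-0.4,0,0,0],
  [20,0,-0.02,-0.8,0,0,0],
])

```text
clock: 45.2
tcp_pos: [0.6006, 0.0166, 0.1334]
orientation: [-2.269, -2.168, 0.005]
force: [1.3, 0.1, -0.5]
finger_gap: 0.02
gripper_force: 0.0
```

Call:
jog_arm([
  [20,0,-0.8,-0.6,0,0,0],
  [20,0,-0.8,-0.6,0,0,0],
  [20,0,-0.8,-0.6,0,0,0],
  [20,0,-0.8,-0.6,0,0,0],
  [20,0,-0.8,-0.6,0,0,0],
])

```text
clock: 45.7
tcp_pos: [0.5067, 0.0211, 0.2065]
orientation: [2.27, 2.169, 0.003]
force: [-0.2, -0.4, -0.9]
finger_gap: 0.0202
gripper_force: 0.0
```

Run:
```python
from h import *
w=optics.grab_frame("wrist"); t=optics.grab_frame("top")
k=lambda im:cv2.resize(im,(400,250),interpolation=cv2.INTER_AREA)
save("fin",np.hstack([k(w["image"]),k(t["image"])])); s=optics.grab_frame("side"); save("fin2",s["image"])
```

```text
(no output)
```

View pics/fin.png

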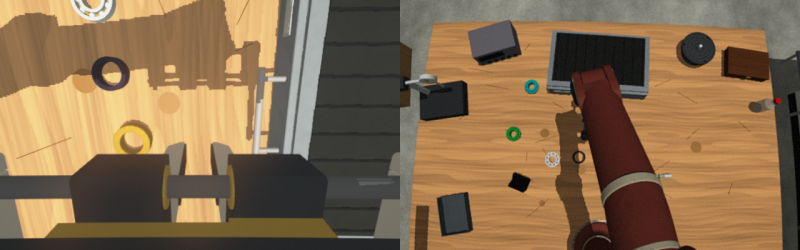

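The drawer is shut, no grey cone is left on the bench, and the bystanders look unmoved. Handing in.

```bash
python3 -c "
from rig import ticket
print(ticket.finish_job())"
```

```text
the job is handed in; nothing more can be done
None
```

I pulled the drawer open, seated cones 0, 1 and 3 level and fully home in their own cups, pushed the drawer shut against its stop, and handed the job in at about 46 s; cone2 was not on the bench.

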